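# Fit the tack box lid and lock its gate

## Robot

A 7-joint arm with a two-finger parallel gripper is mounted at the origin on the work surface. World frame = base frame: x ahead of the robot, y to its left, z up, the work surface at z = 0. Lengths are in m, angles in rad, forces in N, time in s.
With the tool pointing down it reaches from about 0.4 to 0.85 m from the base axis. Payload 4.5 kg.
Tool frame: the origin (TCP) lies midway between the tips of the shut fingers; the grasp point (between the pads) lies 19 mm behind it; z points along the fingers, y is the line along which they close (so a half turn about z gives the same grasp; the last joint's range is limited). The gripper opens to 88 mm and grips with 3 to 60 N. Pads are 18 mm wide; open, the fingers measure 123 mm over their backs; the gripper's body (75 mm by 187 mm) begins 45 mm behind the grasp point.
Start: joints at [-1.308, 0.689, -0.195, 1.565, 0.157, 0.902, -0.215], TCP at [0.142, 0.609, 0.239] pointing down, gripper open.
Joint ranges: [-3.01, 3.01], [-0.46, 2.08], [-1.47, 1.51], [0.13, 2.56], [-1, 4.14], [0.04, 2.09], [-2.66, 2.66]. Speed limits (rad/s): [2.57, 2.57, 3.14, 3.14, 3.14, 3.14, 3.14].

## Interface

Orientations are given as a unit quaternion [x, y, z, w].
In Python, from plant import r gives the robot as it stands.
- The arm moves only by the tool carry_out, never from a script. Its argument "plan" is a list of rows, each an object with "rot": the turn, a rotation vector about the tool's x, y, z in rad, a list of three; "xyz": the shift along the tool's x, y, z in m, a list of three; "grip": the closure in counts, from 0 (fully open) to 255 (shut). In form: [{"rot": [wx, wy, wz], "xyz": [dx, dy, dz], "grip": grip}, ...]. A call has 1 to 8 rows; each row is the pose to reach, as a shift and turn from the pose commanded when the call began, along the tool's axes at that moment; what a row does not reach only later rows make up. A row lasts 1/12 s, in which the tool goes at most 41.7 mm and 7.16 degrees, less where a joint would pass 70% of its speed; a pose out of reach is approached as far as the arm can. A call with a gripper value outside its range is refused whole. The fingers move at their own pace and stop on an object; "squeeze" is the grip in N (left out, the last holds). Time passes only in rows, so rows that repeat a pose let the fingers close. It gives the time, the measured TCP pose, the force, the opening and the grip force at its end, in the units of the state.
- r.get_state(): the state, without advancing time (a new reading comes with each control period).
- r.snapshot(name): name is "scene" or "top"; returns the picture (480x640x3 uint8, red, green, blue); there is no depth.
- r.camera_params(name): a dict with "fx", "fy", "cx", "cy" (pixels), "position" and "attitude" of the camera in the world. Camera axes: x right, y down, z forward; pixel columns grow to the right and rows downward; lengths in m; the calibration is good to about 2 mm. A picture is of the moment at which its call begins. camera_params takes no time and is no camera call.
- r.finish_job(): hands the job in; it is judged then, once.
The state is a dict: "clock": time; "q": joint angles; "qd": joint speeds; "joint_torque": joint torques, N m; "tool_pos": TCP position; "eef_rot": TCP orientation; "contact_force": force on the tool from outside, world axes, zero at the start; "moment": the same for the moment, N m; "opening": opening from 0.0 (shut) to 1.0 (fully open); "finger_force": force on a finger pad.
Only numpy, scipy, OpenCV 4.12 (cv2) and the standard library are available. Lean on these libraries where they do the work, as an engineer would, in place of code of your own. Each camera call takes 0.05 s, during which the arm holds its last target. There are 200 camera calls.

## Task

Close the shoemaker's tack box: pick up its tongued lid, angle the tongue into the groove under the box's lip and lower the lid flat into its place. Then push the steel gate over the lid's free end until it is fully shut and the spring catch snaps in behind it. Leave the other things on the bench where they are.

Things in the scene. Friction and masses are not known exactly. Their poses are not given: they have to be found in the camera images.
- tack_box: wooden tack box fixed to the bench, 122 mm wide (its x), 281 mm long (its y); origin at its underside, amid the lid opening; z up. Lid opening: y -76 to +70 mm, 106 mm wide in x. The lid rests on side ledges 45 mm above the bench, 43 to 61 mm either side of the middle; side walls and the end wall at y -76 mm rise to 59 mm, flush with a seated lid. Groove at the +y end, gate at the -y end
- groove (a point): middle of the groove's mouth, at ledge height (box x 0, y +70 mm, z 45 mm); axes as the box's. The groove runs in along +y: 16 mm deep, 11 mm high, 106 mm wide, under a lip whose top is 64 mm above the bench
- deck (a point): on the solid deck (59 mm high, box y -185 to -76 mm) that carries the gate: this point is the top of the steel strap that bridges the gate, at box y -90 mm, 72 mm above the bench; strap 80 mm wide in x, 8 mm in y. Behind the open gate there is free room to reach down to the deck
- lid: the loose wooden lid, 130 to 250 g; origin at the centre of its underside. Plate 100 (x) x 140 (y) x 14 mm; along its +y end a tongue 98 wide, 14 long, 6 mm thick, flush with the underside. It starts flat on the bench, left or right of the box, within 0.8 rad of the box's heading, tongue towards the groove end
- lid_grip (a point): where to grip the lid: on its grip bar, 38 mm above the lid's underside, over its middle. The bar stands on the plate's middle, 22 (lid x) x 70 (lid y) x 34 mm high, its top 48 mm above the underside; axes as the lid's. Gripped across x
- lid_tongue (a point): middle of the tongue's lower tip edge, 84 mm along the lid's y from its middle, on its underside; axes as the lid's. Tilted 12 to 15 degrees, tongue end down, it enters the groove some 9 mm, stopped by the plate's shoulder, and clears the end wall and strap. Lid seated: 45 mm above the bench, 8 to 14 mm past the groove's mouth
- gate (a joint): steel gate that slides along the box's y over the deck: 0 = fully shut (towards +y, its nose 14 mm over the end of the lid opening, 2 mm above a seated lid), up to 0.050 m = open, away from the lid. Friction about 4 N, some 8 N past the catch; hard stop at 0
- gate_tab (a point): centre of the gate's upright tab, 40 wide (box x), 10 thick (box y), 32 mm high, from 67 to 99 mm above the bench; moves with the gate; axes as the box's. At gate 0 it lies at box y -117 mm. Pushed along +y by its outer (-y) face
- catch (a joint): spring catch, a steel leaf beside the gate on the box's +x side: 0 = at rest, sprung in; the gate's side lug pushes it aside by about 0.1 rad, and it springs back to 0 behind the lug when the gate is within about 1.5 mm of shut
- catch_tip (a point): tip of the spring catch, at gate height, 64 mm above the bench
- strop: bystander, loose: leather-faced strop block 60 x 170 x 22 mm, a plain block with no tongue and no grip bar; origin at its underside
- boot_last: bystander, loose: wooden boot last about 240 x 70 mm, 100 mm high; origin at its underside
- glue_jar: bystander, loose: round jar 72 mm across, 95 mm high; origin at its underside
- hammer: bystander, loose: hammer lying flat; origin at its underside
- polish_tin: bystander, loose: round flat tin 80 mm across, 32 mm high; origin at its underside
- awl: bystander, loose: awl with a round handle, lying flat; origin at its underside
Not all that is in view belongs to the job. Leave any black look-alike of the lid alone.

How it is judged:
By the outcome, as a careful person would: the job done as asked, in the order asked, and still so for the second after the job is handed in, with the robot touching nothing.
It also fails if it takes over 54 s, if anything falls off the work surface, if the arm or the gripper's body presses on something with over 40 N, if the wrist force passes 120 N, or if a joint passes its speed limit or range.

## Working session

There is one attempt and no reset: what is moved stays moved. The work goes in short steps, Python scripts to look and compute and a tool call to move; the robot and the scene stay as the last step left them, time stands still between calls to the robot, and variables do not carry over. Pictures are saved under pics/ and viewed, at most 10 in all, crops included, and the job is handed in when it is done.

Besides the shell and the picture viewer there is one more tool, called after ">>>" as name([rows], argument=value, ...), one row to a line, values as JSON. carry_out: Moves the arm, as the interface text tells. Its arguments: {"type":"object","properties":{"plan":{"type":"array"},"squeeze":{"type":"number"}},"required":["plan"]}

```bash
ls; mkdir -p pics; python3 - <<'E'
from plant import r
import cv2
for n in("scene","top"):
    cv2.imwrite(f"pics/{n}0.png",r.snapshot(n)[:,:,::-1]); print(n,r.camera_params(n))
s=r.get_state();print({k:s[k] for k in("clock","tool_pos","eef_rot","contact_force","opening")})
E
```

```text
pics
scene {'fx': 512.0424332695441, 'fy': 512.0424332695441, 'cx': 319.5140053092791, 'cy': 245.42810359142985, 'position': array([1.05188758, 0.2839712 , 0.86392897]), 'attitude': array([ 0.51146271,  0.80267433, -0.25392618, -0.17216654])}
top {'fx': 492.2609091265482, 'fy': 492.2609091265482, 'cx': 324.3729349539327, 'cy': 245.05278490184193, 'position': array([0.41192942, 0.04068484, 1.13330242]), 'attitude': array([ 0.71238857, -0.69861789,  0.04715216, -0.04703439])}
{'clock': 0.1, 'tool_pos': array([0.14167551, 0.6081755 , 0.2380145 ]), 'eef_rot': array([ 1.14108570e-01,  9.93467967e-01, -7.95342307e-04, -2.78688428e-05]), 'contact_force': array([-0.00770045,  0.52372166, -0.56909911]), 'opening': 0.9974845248598792}
```

View pics/scene0.png

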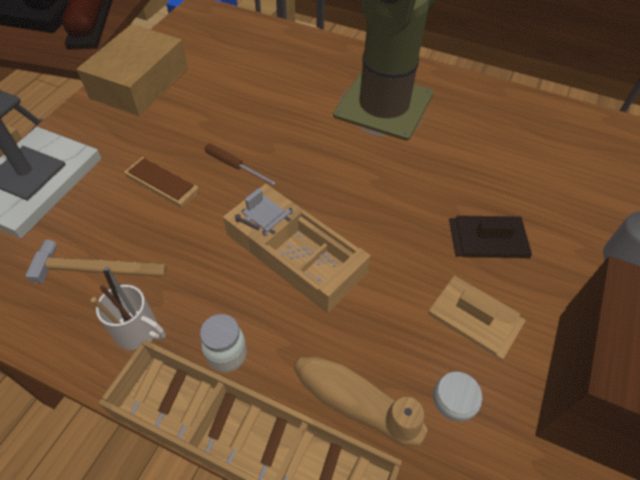

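View pics/top0.png

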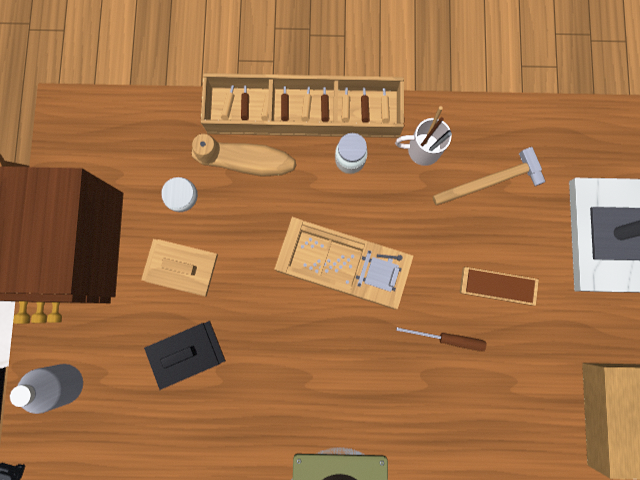

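The scene picture shows the box with its gate at (265,210), the wooden lid at (477,315) and a black look-alike at (490,236). In the top view the box is at (345,262), with the groove end at left (285,245) and the gate at right (380,275). Lid candidates in the top view are the wooden one at (180,267), the black one at (185,355) and the strop at (500,285). The wooden one at (180,267) fits: it is wood and has a grip bar, the black one is the decoy, and the strop has no bar. I'll confirm it in one enlarged crop.

```bash
python3 - <<'E'
import cv2,numpy as np
t=cv2.imread("pics/top0.png")
a=cv2.resize(t[225:310,130:230],None,fx=4,fy=4,interpolation=cv2.INTER_CUBIC)
b=cv2.resize(t[210:315,265:420],None,fx=5,fy=5,interpolation=cv2.INTER_CUBIC)
cv2.imwrite("pics/box.png",b)
cv2.imwrite("pics/lid.png",cv2.resize(a,None,fx=1.75,fy=1.75)) # 7x
E
```

```text
(no output)
```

View pics/lid.png

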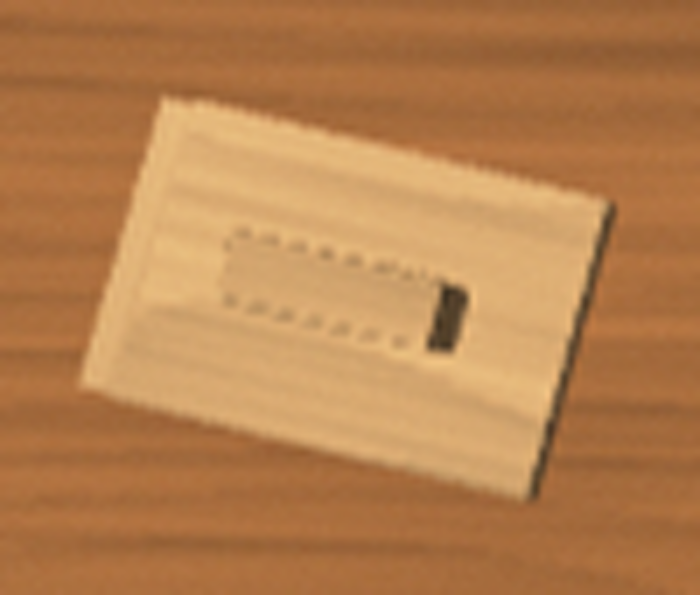

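View pics/box.png

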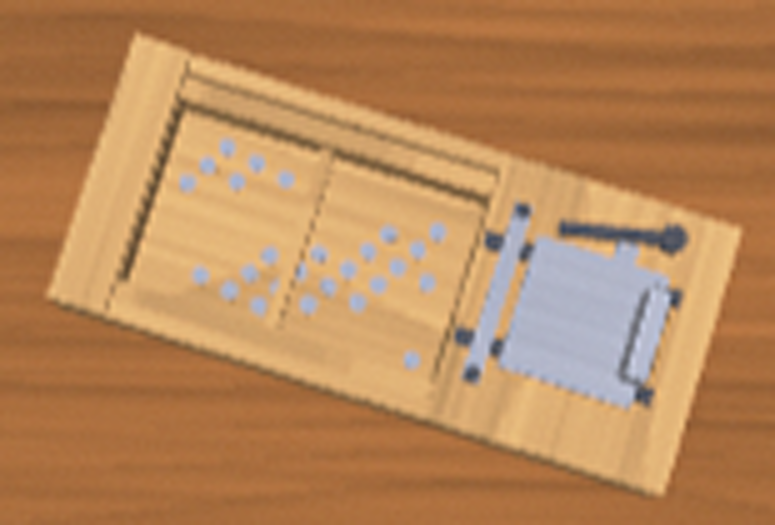

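The crop confirms the lid. It is wooden, with a stepped tongue along its left edge (crop (165,98)-(80,385)) and a grip bar with its top near (330,295). In the box crop the lip is at left, the strap runs (522,210)-(472,373), the tab is near (648,335) and the catch lies along the top (+x side) at (620,235). Next I fit the poses.

```bash
cat > h.py <<'E'
from plant import r
import numpy as np, cv2
from scipy.spatial.transform import Rotation as R
from scipy.optimize import least_squares
def proj(P,n):
    c=r.camera_params(n); p=R.from_quat(c["attitude"]).inv().apply(np.atleast_2d(P)-c["position"])
    return p[:,:2]/p[:,2:]*[c["fx"],c["fy"]]+[c["cx"],c["cy"]]
def body(p,L): # p=x,y,yaw
    return R.from_euler('z',p[2]).apply(np.asarray(L,float))+[p[0],p[1],0]
def fit(L,uv,n,p0):
    s=least_squares(lambda p:(proj(body(p,L),n)-uv).ravel(),p0,loss='soft_l1',x_scale=[.01,.01,.1])
    return s.x, np.round((proj(body(s.x,L),n)-uv),1).tolist()
def crop(U,f,o): return (np.array(U)+.5)/f-.5+o
E
python3 - <<'E'
from h import *
LL=[[.05,-.07,.014],[-.05,-.07,.014],[.049,.084,.006],[-.049,.084,.006],[.011,-.035,.048],[-.011,-.035,.048],[.011,.035,.048],[-.011,.035,.048]]
lu=crop([[607,203],[528,497],[165,98],[80,385],[442,283],[428,350],[232,240],[220,300]],7,[130,225])
BL=[[.061,.096,.064],[-.061,.096,.064],[.061,.07,.064],[-.061,.07,.064],[.061,-.185,.059],[-.061,-.185,.059],[.04,-.09,.072],[-.04,-.09,.072]]
bu=crop([[137,35],[47,297],[188,62],[108,307],[740,228],[663,493],[522,210],[472,373]],5,[265,210])
for n,L,u in(("lid",LL,lu),("box",BL,bu)):
    p,e=fit(L,u,"top",[.4,.1,.2]); print(n,p,e)
    # scene check
    im=cv2.imread("pics/scene0.png") if n=="lid" else im
    for q in proj(body(p,L),"scene"): cv2.circle(im,tuple(np.round(q*16).astype(int)),10,(0,0,255),-1,shift=4)
    if n=="box": # tab top centre line
        c=body(p,[[0,-.117-g,.099] for g in np.arange(.03,.06,.005)]); print(crop([[648,335]],5,[265,210]),proj(c,"top"))
cv2.imwrite("pics/chk.png",cv2.resize(im[175:365,215:535],None,fx=2.5,fy=2.5,interpolation=cv2.INTER_CUBIC))
E
```

```text
lid [ 0.50407503  0.36731873 -0.21645578] [[0.3, -0.2], [-0.0, 0.5], [-0.2, 0.2], [-0.0, 0.4], [0.6, -0.0], [-0.0, 0.1], [0.2, -1.2], [-0.9, -0.2]]
box [ 0.53177473  0.04123138 -0.28854079] [[-0.6, -0.1], [-0.0, -0.0], [0.4, -2.0], [-0.9, 1.6], [0.5, -0.1], [0.2, 0.2], [0.5, -1.2], [-0.3, 1.3]]
[[394.2 276.6]] [[391.10444313 274.94729985]
 [393.38286075 275.66769903]
 [395.66213477 276.38836899]
 [397.94226568 277.10930989]
 [400.22325395 277.83052187]
 [402.50510008 278.55200509]]
```

View pics/chk.png

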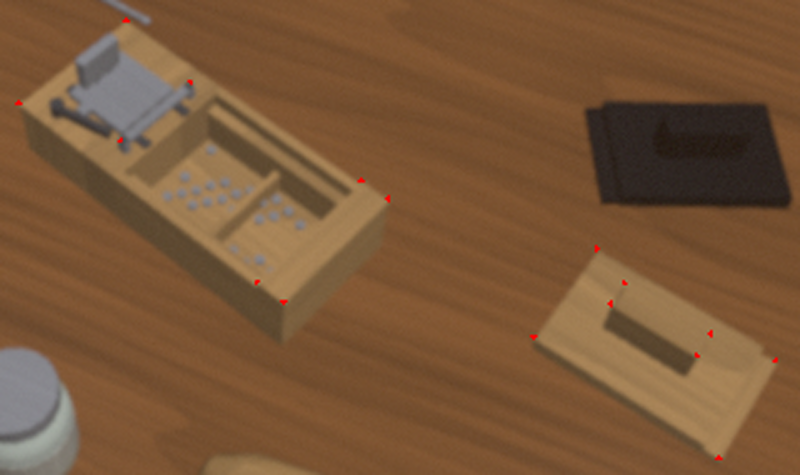

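The scene overlay of the top-view fit lands on the box and lid corners to within about 2 mm, so the poses are good. Lid: (0.504, 0.367, yaw −0.216). Box: (0.532, 0.041, yaw −0.289). The gate is about 37 mm open.

```bash
cat >> h.py <<'E'
LID=np.array([.5041,.3673,-.2165]); BOX=np.array([.5318,.0412,-.2885])
def tool(yaw,tilt=0): # tool x = body y, tool y = body x; tilt: tongue end down
    M=R.from_euler('z',yaw).as_matrix()
    return R.from_matrix(np.c_[M[:,1],M[:,0],-M[:,2]])*R.from_rotvec([0,-tilt,0])
def rel(p,Rt):
    s=r.get_state(); R0=R.from_quat(s["eef_rot"])
    print("rot",np.round((R0.inv()*Rt).as_rotvec(),3),"xyz",np.round(R0.inv().apply(p-s["tool_pos"]),4))
def st():
    s=r.get_state(); print("t",round(s["clock"],2),"p",np.round(s["tool_pos"],4),"F",np.round(s["contact_force"],1),"M",np.round(s["moment"],2),"op",round(s["opening"],3),"ff",s["finger_force"],"q",np.round(s["q"],2)); return s
E
python3 - <<'E'
from h import *
rel(body(LID,[[0,0,.22]])[0],tool(LID[2]))
E
```

```text
rot [-1.000e-03  1.000e-03  1.559e+00] xyz [-0.4076 -0.1524  0.0183]
```

>>> carry_out([
  {"rot": [0,0,0.1],"xyz": [-0.03,-0.011,-0.01],"grip": 0},
  {"rot": [0,0,0.2],"xyz": [-0.06,-0.022,-0.02],"grip": 0},
  {"rot": [0,0,0.3],"xyz": [-0.09,-0.033,-0.03],"grip": 0},
  {"rot": [0,0,0.4],"xyz": [-0.12,-0.044,-0.03],"grip": 0},
  {"rot": [0,0,0.5],"xyz": [-0.15,-0.055,-0.03],"grip": 0},
  {"rot": [0,0,0.6],"xyz": [-0.18,-0.067,-0.03],"grip": 0},
  {"rot": [0,0,0.7],"xyz": [-0.21,-0.078,-0.03],"grip": 0},
  {"rot": [0,0,0.8],"xyz": [-0.24,-0.09,-0.03],"grip": 0},
])

```text
clock: 0.77
tool_pos: [0.356, 0.4655, 0.2685]
eef_rot: [0.494, 0.869, -0.0, -0.0]
contact_force: [-1.2, 0.0, 0.7]
opening: 1.0
finger_force: 0.0
```

```bash
python3 - <<'E'
from h import *
st();rel(body(LID,[[0,0,.15]])[0],tool(LID[2]))
E
```

```text
t 0.77 p [0.356  0.4655 0.2685] F [-1.2  0.   0.7] M [-0.07  0.03 -0.05] op 1.0 ff 0.0 q [-1.    0.6   0.01  1.66 -0.01  0.89 -0.45]
rot [-0.001  0.     0.754] xyz [-0.1602  0.077   0.1184]
```

>>> carry_out([
  {"rot": [0,0,0.1],"xyz": [-0.025,0.012,0.01],"grip": 0},
  {"rot": [0,0,0.2],"xyz": [-0.05,0.024,0.02],"grip": 0},
  {"rot": [0,0,0.3],"xyz": [-0.075,0.036,0.035],"grip": 0},
  {"rot": [0,0,0.4],"xyz": [-0.1,0.048,0.055],"grip": 0},
  {"rot": [0,0,0.5],"xyz": [-0.125,0.06,0.075],"grip": 0},
  {"rot": [0,0,0.6],"xyz": [-0.145,0.07,0.095],"grip": 0},
  {"rot": [0,0,0.7],"xyz": [-0.16,0.077,0.11],"grip": 0},
  {"rot": [0,0,0.754],"xyz": [-0.16,0.077,0.118],"grip": 0},
])

```text
clock: 1.43
tool_pos: [0.5066, 0.3644, 0.1484]
eef_rot: [0.781, 0.624, -0.001, 0.002]
contact_force: [-0.1, -0.9, 0.1]
opening: 1.0
finger_force: 0.0
```

```bash
python3 - <<'E'
from h import *
st();rel(body(LID,[[0,0,.0195]])[0],tool(LID[2]))
E
```

```text
t 1.43 p [0.5066 0.3644 0.1484] F [-0.1 -0.9  0.1] M [-0.12  0.03 -0.01] op 1.0 ff 0.0 q [-0.8   0.81  0.19  1.66 -0.2   0.7  -0.74]
rot [ 0.001  0.005 -0.006] xyz [ 0.0028 -0.0033  0.1288]
```

>>> carry_out([
  {"rot": [0,0,0],"xyz": [0,0,0.0],"grip": 0},
  {"rot": [0,0,0],"xyz": [0,0,0.03],"grip": 0},
  {"rot": [0,0,0],"xyz": [0,0,0.06],"grip": 0},
  {"rot": [0,0,0],"xyz": [0,0,0.08],"grip": 0},
  {"rot": [0,0,0],"xyz": [0,0,0.09],"grip": 0},
  {"rot": [0,0,0],"xyz": [0,0,0.09],"grip": 0},
])

```text
clock: 1.93
tool_pos: [0.5017, 0.3693, 0.0589]
eef_rot: [0.777, 0.629, -0.002, -0.001]
contact_force: [-0.1, 0.2, 0.9]
opening: 1.002
finger_force: 0.0
```

```bash
python3 - <<'E'
from h import *
st();rel(body(LID,[[0,0,.0195]])[0],tool(LID[2]))
E
```

```text
t 1.93 p [0.5017 0.3693 0.0589] F [-0.1  0.2  0.9] M [-0.08  0.05  0.01] op 1.002 ff 0.0 q [-0.78  0.94  0.14  1.7  -0.23  0.53 -0.71]
rot [-0.003  0.002  0.007] xyz [-0.0014  0.0029  0.0394]
```

>>> carry_out([
  {"rot": [0,0,0],"xyz": [0,0.001,0.02],"grip": 0},
  {"rot": [0,0,0],"xyz": [0,0.002,0.038],"grip": 0},
  {"rot": [0,0,0],"xyz": [0,0.002,0.039],"grip": 0},
  {"rot": [0,0,0],"xyz": [0,0.002,0.039],"grip": 0},
])

```text
clock: 2.27
tool_pos: [0.5056, 0.3693, 0.0225]
eef_rot: [0.778, 0.629, 0.0, -0.0]
contact_force: [0.7, 0.4, 0.5]
opening: 1.002
finger_force: 0.0
```

```bash
python3 - <<'E'
from h import *
for i in range(3): st()
rel(body(LID,[[0,0,.0195]])[0],tool(LID[2]))
E
```

```text
t 2.27 p [0.5056 0.3693 0.0225] F [0.7 0.4 0.5] M [-0.06  0.13 -0.02] op 1.002 ff 0.0 q [-0.77  0.99  0.12  1.69 -0.23  0.47 -0.71]
t 2.27 p [0.5056 0.3693 0.0225] F [0.7 0.4 0.5] M [-0.06  0.13 -0.02] op 1.002 ff 0.0 q [-0.77  0.99  0.12  1.69 -0.23  0.47 -0.71]
t 2.27 p [0.5056 0.3693 0.0225] F [0.7 0.4 0.5] M [-0.06  0.13 -0.02] op 1.002 ff 0.0 q [-0.77  0.99  0.12  1.69 -0.23  0.47 -0.71]
rot [-0.    -0.     0.005] xyz [-0.0023 -0.001   0.003 ]
```

>>> carry_out([
  {"rot": [0,0,0],"xyz": [-0.001,0,0.002],"grip": 0},
  {"rot": [0,0,0],"xyz": [-0.001,0,0.002],"grip": 200},
  {"rot": [0,0,0],"xyz": [-0.001,0,0.002],"grip": 255},
  {"rot": [0,0,0],"xyz": [-0.001,0,0.002],"grip": 255},
  {"rot": [0,0,0],"xyz": [-0.001,0,0.002],"grip": 255},
  {"rot": [0,0,0],"xyz": [-0.001,0,0.002],"grip": 255},
  {"rot": [0,0,0],"xyz": [-0.001,0,0.002],"grip": 255},
  {"rot": [0,0,0],"xyz": [-0.001,0,0.002],"grip": 255},
], squeeze=40)

```text
clock: 2.93
tool_pos: [0.5053, 0.368, 0.0198]
eef_rot: [0.778, 0.628, 0.0, -0.0]
contact_force: [0.0, -0.9, 0.6]
opening: 0.495
finger_force: 0.0
```

```bash
python3 - <<'E'
from h import *
s=st(); print(np.round((tool(LID[2]).inv()*R.from_quat(s["eef_rot"])).as_rotvec(),3))
E
```

```text
t 2.93 p [0.5053 0.368  0.0198] F [ 0.  -0.9  0.6] M [-0.08  0.17  0.01] op 0.495 ff 0.0 q [-0.77  1.    0.12  1.7  -0.23  0.46 -0.7 ]
[-0.     0.    -0.005]
```

Still closing, so I hold for another call.

>>> carry_out([
  {"rot": [0,0,0],"xyz": [0,0,0],"grip": 255},
  {"rot": [0,0,0],"xyz": [0,0,0],"grip": 255},
  {"rot": [0,0,0],"xyz": [0,0,0],"grip": 255},
  {"rot": [0,0,0],"xyz": [0,0,0],"grip": 255},
  {"rot": [0,0,0],"xyz": [0,0,0],"grip": 255},
  {"rot": [0,0,0],"xyz": [0,0,0],"grip": 255},
  {"rot": [0,0,0],"xyz": [0,0,0],"grip": 255},
])

```text
clock: 3.52
tool_pos: [0.5053, 0.3679, 0.0197]
eef_rot: [0.778, 0.628, -0.0, -0.0]
contact_force: [0.2, 0.2, -0.7]
opening: 0.249
finger_force: 40.0
```

Gripped, with the opening at 22 mm, which matches the bar. Next I lift and carry it to the box while tilting.

```bash
cat >> h.py <<'E'
G=np.array([0,.0008,.0195])
def tip(ty,tz,th,x=0):
    c,s=np.cos(th),np.sin(th)
    p=np.array([x,ty+(G[1]-.084)*c+G[2]*s,tz-(G[1]-.084)*s+G[2]*c])
    rel(body(BOX,[p])[0],tool(BOX[2],th))
E
python3 - <<'E'
from h import *
tip(.060,.09,.236)
E
```

```text
rot [ 0.009 -0.236  0.076] xyz [-0.3301  0.0934 -0.1087]
```

>>> carry_out([
  {"rot": [0,0,0],"xyz": [0,0,-0.015],"grip": 255},
  {"rot": [0,0,0],"xyz": [0,0,-0.04],"grip": 255},
  {"rot": [0,0,0],"xyz": [0,0,-0.07],"grip": 255},
  {"rot": [0,0,0],"xyz": [0,0,-0.1],"grip": 255},
  {"rot": [0,0,0],"xyz": [0,0,-0.13],"grip": 255},
  {"rot": [0,0,0],"xyz": [0,0,-0.13],"grip": 255},
])

```text
clock: 4.02
tool_pos: [0.5088, 0.3698, 0.1567]
eef_rot: [0.778, 0.628, 0.006, 0.0]
contact_force: [-0.1, 1.1, -1.1]
opening: 0.243
finger_force: 40.0
```

```bash
python3 - <<'E'
from h import *
st();tip(.060,.09,.236)
E
```

```text
t 4.02 p [0.5088 0.3698 0.1567] F [-0.1  1.1 -1.1] M [-0.09 -0.04 -0.01] op 0.243 ff 39.99505218118429 q [-0.8   0.8   0.18  1.65 -0.2   0.7  -0.73]
rot [ 0.016 -0.245  0.075] xyz [-0.3329  0.0904  0.0261]
```

>>> carry_out([
  {"rot": [0,0,0.01],"xyz": [-0.03,0.008,-0.01],"grip": 255},
  {"rot": [0,0,0.02],"xyz": [-0.07,0.019,-0.02],"grip": 255},
  {"rot": [0,0,0.03],"xyz": [-0.11,0.03,-0.02],"grip": 255},
  {"rot": [0.01,-0.05,0.04],"xyz": [-0.15,0.041,-0.02],"grip": 255},
  {"rot": [0.01,-0.1,0.05],"xyz": [-0.19,0.052,-0.02],"grip": 255},
  {"rot": [0.01,-0.15,0.06],"xyz": [-0.23,0.063,-0.02],"grip": 255},
  {"rot": [0.01,-0.2,0.07],"xyz": [-0.27,0.074,-0.02],"grip": 255},
  {"rot": [0.01,-0.236,0.076],"xyz": [-0.3,0.083,-0.01],"grip": 255},
])

```text
clock: 4.68
tool_pos: [0.524, 0.0537, 0.1614]
eef_rot: [0.797, 0.593, -0.095, 0.072]
contact_force: [1.0, -0.5, -1.7]
opening: 0.241
finger_force: 40.0
```

```bash
python3 - <<'E'
from h import *
st();tip(.060,.09,.236)
E
```

```text
t 4.68 p [0.524  0.0537 0.1614] F [ 1.  -0.5 -1.7] M [ 0.16 -0.03  0.04] op 0.241 ff 39.995270585641265 q [-0.5   0.75  0.32  1.86 -0.02  0.68 -0.52]
rot [ 0.001  0.002 -0.003] xyz [-0.0175  0.011   0.0382]
```

>>> carry_out([
  {"rot": [0,0,0],"xyz": [-0.01,0.006,0.015],"grip": 255},
  {"rot": [0,0,0],"xyz": [-0.018,0.01,0.03],"grip": 255},
  {"rot": [0,0,0],"xyz": [-0.018,0.01,0.036],"grip": 255},
  {"rot": [0,0,0],"xyz": [-0.018,0.01,0.036],"grip": 255},
  {"rot": [0,0,0],"xyz": [-0.018,0.01,0.036],"grip": 255},
])

```text
clock: 5.1
tool_pos: [0.5253, 0.0306, 0.1289]
eef_rot: [0.796, 0.594, -0.095, 0.07]
contact_force: [-1.2, 0.7, -1.6]
opening: 0.243
finger_force: 40.0
```

```bash
python3 - <<'E'
from h import *
s=st();tip(.060,.09,.236);tip(.061,.049,.236)
# where the lid should be, per gripper pose; drawn in both views
Rt=R.from_quat(s["eef_rot"]);M=Rt.as_matrix();Rl=R.from_matrix(np.c_[M[:,1],M[:,0],-M[:,2]])
L=np.array([[.05,-.07,.014],[-.05,-.07,.014],[.049,.084,.006],[-.049,.084,.006],[.05,.07,.014],[-.05,.07,.014]])
P=s["tool_pos"]+Rl.apply(L-G); B=body(BOX,[[.061,.096,.064],[-.061,.096,.064],[.061,-.185,.059],[-.061,-.185,.059]])
o=[]
for n,(a,b) in(("scene",((190,175),(150,200))),("top",((200,255),(150,200)))):
    im=r.snapshot(n)[:,:,::-1].copy(); cv2.imwrite(f"pics/{n}1.png",im)
    x0,y0=(205,155) if n=="scene" else (260,190)
    c=cv2.resize(im[y0:y0+140,x0:x0+190],None,fx=4,fy=4,interpolation=cv2.INTER_CUBIC)
    for Q,col in((P,(0,0,255)),(B,(255,0,0))):
        for q in proj(Q,n): cv2.circle(c,tuple(np.round((q-[x0,y0]+.5)*4-.5).astype(int)),2,col,-1)
    cv2.imwrite(f"pics/{n}1c.png",c)
E
```

```text
t 5.1 p [0.5253 0.0306 0.1289] F [-1.2  0.7 -1.6] M [ 0.23 -0.03  0.04] op 0.243 ff 39.99517441727221 q [-0.45  0.8   0.3   1.89 -0.02  0.59 -0.49]
rot [-0.002 -0.001  0.001] xyz [-0.0041  0.0032  0.0014]
rot [-0.002 -0.001  0.001] xyz [0.0064 0.0033 0.0411]
```

View pics/scene1c.png

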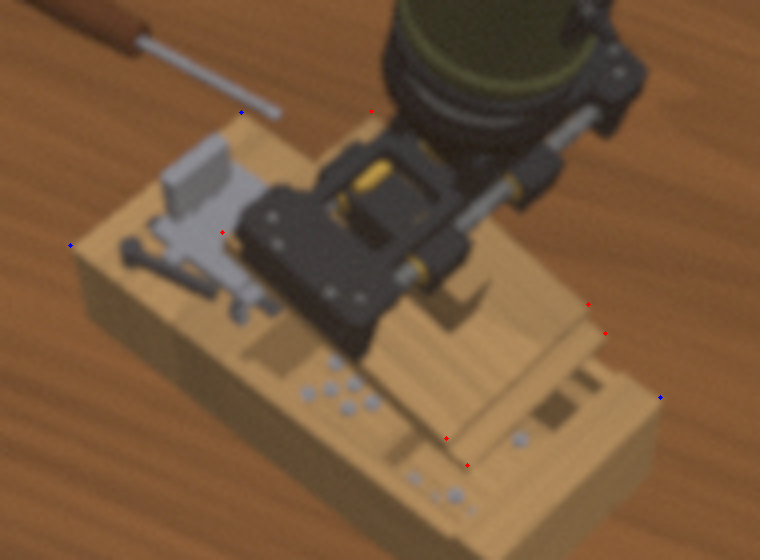

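View pics/top1c.png

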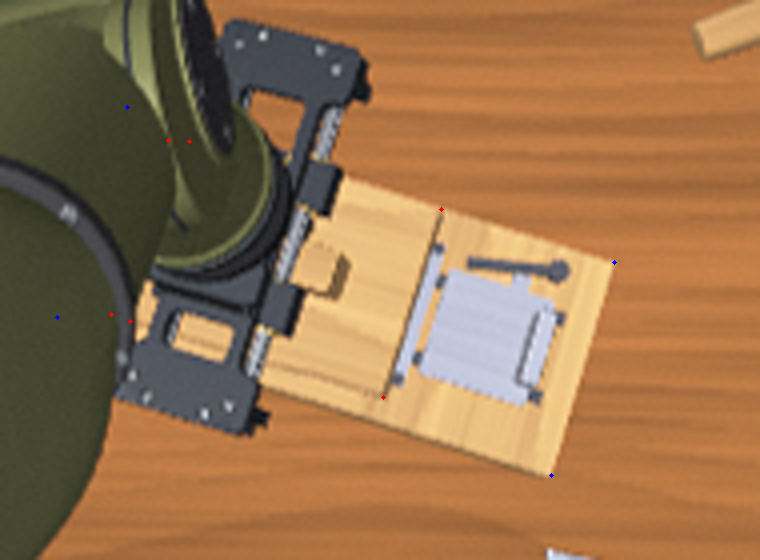

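The held lid matches the prediction: the red dots sit on the tongue corners at scene crop (468,465) and (605,333), and on the free corners at top crop (441,210) and (384,397). So I lower the tongue to the groove's height, in front of its mouth.

>>> carry_out([
  {"rot": [0,0,0],"xyz": [0.001,0.001,0.01],"grip": 255},
  {"rot": [0,0,0],"xyz": [0.003,0.002,0.02],"grip": 255},
  {"rot": [0,0,0],"xyz": [0.004,0.003,0.03],"grip": 255},
  {"rot": [0,0,0],"xyz": [0.005,0.003,0.038],"grip": 255},
  {"rot": [0,0,0],"xyz": [0.006,0.003,0.04],"grip": 255},
  {"rot": [0,0,0],"xyz": [0.006,0.003,0.04],"grip": 255},
  {"rot": [0,0,0],"xyz": [0.006,0.003,0.04],"grip": 255},
])

```text
clock: 5.78
tool_pos: [0.5273, 0.0252, 0.0883]
eef_rot: [0.796, 0.594, -0.095, 0.07]
contact_force: [-0.2, -0.0, -1.2]
opening: 0.249
finger_force: 40.0
```

```bash
python3 - <<'E'
from h import *
s=st();tip(.061,.049,.236);tip(.068,.047,.236);tip(.079,.0465,.236)
E
```

```text
t 5.78 p [0.5273 0.0252 0.0883] F [-0.2 -0.  -1.2] M [ 0.24  0.02 -0.01] op 0.249 ff 39.99503874219954 q [-0.43  0.87  0.29  1.9  -0.03  0.51 -0.48]
rot [-0.001  0.     0.   ] xyz [ 0.0015 -0.0002  0.0006]
rot [-0.001  0.     0.   ] xyz [ 0.0087 -0.0002  0.0009]
rot [-0.001  0.     0.   ] xyz [ 0.0195 -0.0002 -0.0012]
```

>>> carry_out([
  {"rot": [0,0,0],"xyz": [0.004,0,0.001],"grip": 255},
  {"rot": [0,0,0],"xyz": [0.008,0,0.001],"grip": 255},
  {"rot": [0,0,0],"xyz": [0.011,0,0.0],"grip": 255},
  {"rot": [0,0,0],"xyz": [0.014,0,0.0],"grip": 255},
  {"rot": [0,0,0],"xyz": [0.016,0,-0.001],"grip": 255},
  {"rot": [0,0,0],"xyz": [0.018,0,-0.001],"grip": 255},
  {"rot": [0,0,0],"xyz": [0.019,0,-0.001],"grip": 255},
  {"rot": [0,0,0],"xyz": [0.019,0,-0.001],"grip": 255},
])

```text
clock: 6.45
tool_pos: [0.5328, 0.0435, 0.0851]
eef_rot: [0.796, 0.594, -0.095, 0.07]
contact_force: [0.1, 0.3, -1.1]
opening: 0.246
finger_force: 40.0
```

```bash
python3 - <<'E'
from h import *
s=st();
for a in((.079,.0465,.236),(.080,.0460,.16),(.081,.0455,.08),(.081,.045,0)): tip(*a)
E
```

```text
t 6.45 p [0.5328 0.0435 0.0851] F [ 0.1  0.3 -1.1] M [0.2  0.01 0.03] op 0.246 ff 39.99508123844862 q [-0.45  0.88  0.29  1.88 -0.04  0.53 -0.51]
rot [-0.001 -0.     0.001] xyz [ 0.0002 -0.0003  0.0002]
rot [-0.001  0.076  0.001] xyz [ 0.     -0.0003  0.0068]
rot [-0.001  0.156  0.001] xyz [ 0.0003 -0.0003  0.0138]
rot [-0.001  0.236  0.001] xyz [ 0.0002 -0.0003  0.0211]
```

>>> carry_out([
  {"rot": [0,0.03,0],"xyz": [0,0,0.003],"grip": 255},
  {"rot": [0,0.06,0],"xyz": [0,0,0.0055],"grip": 255},
  {"rot": [0,0.09,0],"xyz": [0,0,0.008],"grip": 255},
  {"rot": [0,0.12,0],"xyz": [0,0,0.0105],"grip": 255},
  {"rot": [0,0.15,0],"xyz": [0,0,0.013],"grip": 255},
  {"rot": [0,0.175,0],"xyz": [0,0,0.0155],"grip": 255},
  {"rot": [0,0.2,0],"xyz": [0,0,0.0175],"grip": 255},
  {"rot": [0,0.2,0],"xyz": [0,0,0.0175],"grip": 255},
])

```text
clock: 7.12
tool_pos: [0.5308, 0.0369, 0.068]
eef_rot: [0.802, 0.597, -0.015, 0.01]
contact_force: [-0.2, 0.1, -1.9]
opening: 0.244
finger_force: 40.0
```

```bash
python3 - <<'E'
from h import *
s=st();
for a in((.081,.046,.036),(.081,.045,0)): tip(*a)
E
```

```text
t 7.12 p [0.5308 0.0369 0.068 ] F [-0.2  0.1 -1.9] M [-0.07  0.09 -0.02] op 0.244 ff 39.99480656348169 q [-0.23  0.85  0.09  1.96 -0.1   0.35 -0.37]
rot [-0.002  0.001 -0.003] xyz [ 0.0029 -0.0003 -0.0005]
rot [-0.002  0.037 -0.003] xyz [ 0.0023 -0.0003  0.0035]
```

>>> carry_out([
  {"rot": [0,0,0],"xyz": [0.002,0,0],"grip": 255},
  {"rot": [0,0,0],"xyz": [0.002,0,0],"grip": 255},
  {"rot": [0,0.015,0],"xyz": [0.002,0,0.001],"grip": 255},
  {"rot": [0,0.025,0],"xyz": [0.002,0,0.002],"grip": 255},
  {"rot": [0,0.036,0],"xyz": [0.002,0,0.003],"grip": 255},
  {"rot": [0,0.036,0],"xyz": [0.002,0,0.004],"grip": 255},
  {"rot": [0,0.036,0],"xyz": [0.002,0,0.004],"grip": 255},
])

```text
clock: 7.7
tool_pos: [0.532, 0.0409, 0.0646]
eef_rot: [0.801, 0.598, -0.0, -0.001]
contact_force: [-1.0, -1.0, 4.1]
opening: 0.246
finger_force: 40.0
```

```bash
python3 - <<'E'
from h import *
s=st(); tip(.081,.045,0)
E
```

```text
t 7.7 p [0.532  0.0409 0.0646] F [-1.  -1.   4.1] M [-0.32  0.38  0.  ] op 0.246 ff 39.99690762721002 q [-0.19  0.85  0.04  1.97 -0.1   0.32 -0.35]
rot [-0.001 -0.001 -0.   ] xyz [-0.002  -0.0003  0.0001]
```

The lid is seated: TCP z is 64.6 mm, as expected, with a light contact force. I back off 1.5 mm to centre it in the y play, then release and rise.

>>> carry_out([
  {"rot": [0,0,0],"xyz": [-0.0015,0,0],"grip": 255},
  {"rot": [0,0,0],"xyz": [-0.0015,0,0],"grip": 255},
  {"rot": [0,0,0],"xyz": [-0.0015,0,0],"grip": 140},
  {"rot": [0,0,0],"xyz": [-0.0015,0,0],"grip": 140},
  {"rot": [0,0,0],"xyz": [-0.0015,0,0],"grip": 140},
  {"rot": [0,0,0],"xyz": [-0.0015,0,0],"grip": 140},
])

```text
clock: 8.2
tool_pos: [0.5316, 0.0395, 0.0639]
eef_rot: [0.801, 0.598, -0.0, -0.0]
contact_force: [-0.0, -0.3, -0.6]
opening: 0.451
finger_force: 0.0
```

```bash
python3 - <<'E'
from h import *
s=st(); rel(s["tool_pos"]+[0,0,.1],tool(BOX[2]))
E
```

```text
t 8.2 p [0.5316 0.0395 0.0639] F [-0.  -0.3 -0.6] M [-0.08  0.11  0.03] op 0.451 ff 0.0 q [-0.19  0.85  0.04  1.97 -0.1   0.32 -0.35]
rot [-0.001  0.    -0.   ] xyz [-0.     -0.0001 -0.1   ]
```

>>> carry_out([
  {"rot": [0,0,0],"xyz": [0,0,-0.02],"grip": 140},
  {"rot": [0,0,0],"xyz": [0,0,-0.05],"grip": 140},
  {"rot": [0,0,0],"xyz": [0,0,-0.08],"grip": 255},
  {"rot": [0,0,0],"xyz": [-0.03,0,-0.09],"grip": 255},
  {"rot": [0,0,0],"xyz": [-0.07,0,-0.09],"grip": 255},
  {"rot": [0,0,0],"xyz": [-0.11,0,-0.09],"grip": 255},
  {"rot": [0,0,0],"xyz": [-0.15,0,-0.09],"grip": 255},
  {"rot": [0,0,0],"xyz": [-0.185,0,-0.09],"grip": 255},
], squeeze=30)

```text
clock: 8.87
tool_pos: [0.4779, -0.1403, 0.1541]
eef_rot: [0.802, 0.598, -0.001, -0.0]
contact_force: [0.4, -0.7, -0.8]
opening: 0.02
finger_force: 0.0
```

```bash
python3 - <<'E'
from h import *
s=st(); rel(body(BOX,[[0,-.197,.078]])[0],tool(BOX[2]))
x0,y0=205,155
im=r.snapshot("scene")[:,:,::-1]
c=cv2.resize(im[y0:y0+140,x0:x0+190],None,fx=4,fy=4,interpolation=cv2.INTER_CUBIC)
cv2.imwrite("pics/s2.png",c)
E
```

```text
t 8.87 p [ 0.4779 -0.1403  0.1541] F [ 0.4 -0.7 -0.8] M [-0.15  0.08 -0.  ] op 0.02 ff 0.0 q [ 0.18  0.66  0.02  2.03 -0.02  0.45 -0.08]
rot [-0.001  0.001 -0.001] xyz [-0.0076  0.0002  0.0762]
```

View pics/s2.png

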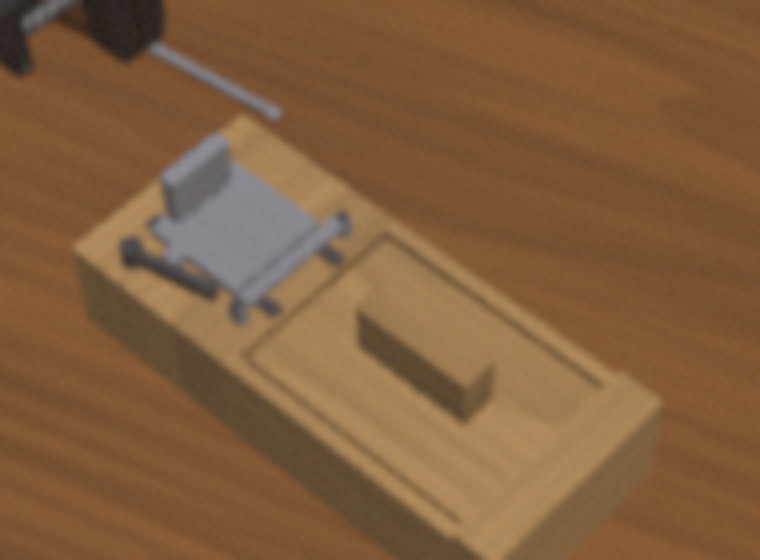

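The lid sits flush, with even gaps on both sides and its tongue under the lip. The gate is still open, with its tab at crop (195,175). I go down behind the tab.

>>> carry_out([
  {"rot": [0,0,0],"xyz": [-0.008,0,0.0],"grip": 255},
  {"rot": [0,0,0],"xyz": [-0.008,0,0.02],"grip": 255},
  {"rot": [0,0,0],"xyz": [-0.008,0,0.05],"grip": 255},
  {"rot": [0,0,0],"xyz": [-0.008,0,0.07],"grip": 255},
  {"rot": [0,0,0],"xyz": [-0.008,0,0.076],"grip": 255},
  {"rot": [0,0,0],"xyz": [-0.008,0,0.076],"grip": 255},
])

```text
clock: 9.42
tool_pos: [0.4761, -0.1441, 0.0767]
eef_rot: [0.801, 0.599, -0.001, -0.002]
contact_force: [0.3, -0.2, -0.5]
opening: 0.004
finger_force: 0.0
```

```bash
python3 - <<'E'
from h import *
s=st(); rel(body(BOX,[[0,-.131,.078]])[0],tool(BOX[2]))
E
```

```text
t 9.42 p [ 0.4761 -0.1441  0.0767] F [ 0.3 -0.2 -0.5] M [-0.1   0.1  -0.04] op 0.004 ff 0.0 q [ 0.2   0.81  0.01  2.07 -0.02  0.27 -0.07]
rot [-0.004 -0.     0.002] xyz [ 0.0625  0.0008 -0.0013]
```

Now I push to about 10 mm short of shut.

>>> carry_out([
  {"rot": [0,0,0],"xyz": [0.008,0,0],"grip": 255},
  {"rot": [0,0,0],"xyz": [0.015,0,0],"grip": 255},
  {"rot": [0,0,0],"xyz": [0.022,0,0],"grip": 255},
  {"rot": [0,0,0],"xyz": [0.029,0,0],"grip": 255},
  {"rot": [0,0,0],"xyz": [0.036,0,0],"grip": 255},
  {"rot": [0,0,0],"xyz": [0.043,0,0],"grip": 255},
  {"rot": [0,0,0],"xyz": [0.05,0,0],"grip": 255},
  {"rot": [0,0,0],"xyz": [0.053,0,0],"grip": 255},
])

```text
clock: 10.08
tool_pos: [0.4922, -0.0959, 0.0791]
eef_rot: [0.802, 0.598, -0.001, 0.001]
contact_force: [-0.7, -6.0, 5.0]
opening: 0.005
finger_force: 3.3
```

>>> carry_out([
  {"rot": [0,0,0],"xyz": [0.003,0,0],"grip": 255},
  {"rot": [0,0,0],"xyz": [0.005,0,0],"grip": 255},
  {"rot": [0,0,0],"xyz": [0.007,0,0],"grip": 255},
  {"rot": [0,0,0],"xyz": [0.009,0,0],"grip": 255},
  {"rot": [0,0,0],"xyz": [0.009,0,0],"grip": 255},
])

```text
clock: 10.5
tool_pos: [0.4948, -0.0872, 0.0791]
eef_rot: [0.802, 0.598, -0.0, 0.001]
contact_force: [0.2, -5.1, 2.9]
opening: 0.007
finger_force: 2.3
```

```bash
python3 - <<'E'
from h import *
s=st(); rel(body(BOX,[[0,-.131,.078]])[0],tool(BOX[2]))
E
```

```text
t 10.5 p [ 0.4948 -0.0872  0.0791] F [ 0.2 -5.1  2.9] M [-0.98  0.22  0.01] op 0.007 ff 2.3438921570777893 q [ 0.07  0.81  0.03  2.06 -0.06  0.27 -0.15]
rot [ 0.001  0.002 -0.001] xyz [ 0.0026 -0.0011  0.0011]
```

>>> carry_out([
  {"rot": [0,0,0],"xyz": [0.001,0,0],"grip": 255},
  {"rot": [0,0,0],"xyz": [0.002,0,0],"grip": 255},
  {"rot": [0,0,0],"xyz": [0.003,0,0],"grip": 255},
  {"rot": [0,0,0],"xyz": [0.004,0,0],"grip": 255},
  {"rot": [0,0,0],"xyz": [0.004,0,0],"grip": 255},
])

```text
clock: 10.92
tool_pos: [0.4955, -0.0845, 0.0789]
eef_rot: [0.802, 0.597, -0.001, 0.001]
contact_force: [-1.7, -6.8, 5.3]
opening: 0.006
finger_force: 3.9
```

>>> carry_out([
  {"rot": [0,0,0],"xyz": [0.001,0,0],"grip": 255},
  {"rot": [0,0,0],"xyz": [0.002,0,0],"grip": 255},
  {"rot": [0,0,0],"xyz": [0.002,0,0],"grip": 255},
])

```text
clock: 11.17
tool_pos: [0.4955, -0.0844, 0.0789]
eef_rot: [0.803, 0.596, -0.002, 0.002]
contact_force: [-3.5, -11.4, 4.7]
opening: 0.004
finger_force: 5.9
```

>>> carry_out([
  {"rot": [0,0,0],"xyz": [0.001,0,0],"grip": 255},
  {"rot": [0,0,0],"xyz": [0.002,0,0],"grip": 255},
  {"rot": [0,0,0],"xyz": [0.003,0,0],"grip": 255},
  {"rot": [0,0,0],"xyz": [0.003,0,0],"grip": 255},
])

```text
clock: 11.5
tool_pos: [0.4955, -0.0844, 0.079]
eef_rot: [0.804, 0.595, -0.003, 0.003]
contact_force: [-4.0, -17.9, 5.8]
opening: 0.005
finger_force: 8.8
```

```bash
python3 - <<'E'
from h import *
s=st(); rel(body(BOX,[[0,-.131,.078]])[0],tool(BOX[2]))
E
```

```text
t 11.5 p [ 0.4955 -0.0844  0.079 ] F [ -4.  -17.9   5.8] M [-3.49  0.81  0.08] op 0.005 ff 8.804059401154518 q [ 0.05  0.81  0.04  2.06 -0.06  0.28 -0.16]
rot [ 0.     0.009 -0.007] xyz [-0.0003 -0.0009  0.001 ]
```

Hard stop: TCP is at box y −131 mm, the shut position, with 18 N. I back off and rise, then look.

>>> carry_out([
  {"rot": [0,0,0],"xyz": [-0.008,0,0],"grip": 255},
  {"rot": [0,0,0],"xyz": [-0.025,0,0],"grip": 255},
  {"rot": [0,0,0],"xyz": [-0.04,0,-0.02],"grip": 255},
  {"rot": [0,0,0],"xyz": [-0.06,0,-0.06],"grip": 255},
  {"rot": [0,0,0],"xyz": [-0.09,0,-0.1],"grip": 255},
  {"rot": [0,0,0],"xyz": [-0.12,0,-0.12],"grip": 255},
  {"rot": [0,0,0],"xyz": [-0.12,0,-0.12],"grip": 255},
  {"rot": [0,0,0],"xyz": [-0.12,0,-0.12],"grip": 255},
])

```text
clock: 12.17
tool_pos: [0.4635, -0.1942, 0.2001]
eef_rot: [0.802, 0.597, 0.001, 0.002]
contact_force: [-0.2, 0.6, 0.2]
opening: 0.005
finger_force: 0.0
```

```bash
python3 - <<'E'
from h import *
st()
x0,y0=205,155
im=r.snapshot("scene")[:,:,::-1]
c=cv2.resize(im[y0:y0+140,x0:x0+190],None,fx=4,fy=4,interpolation=cv2.INTER_CUBIC)
for g,col in((0,(0,0,255)),(.01,(255,0,0))):
  for q in proj(body(BOX,[[.02,-.112-g,.099],[-.02,-.112-g,.099]]),"scene"): cv2.circle(c,tuple(np.round((q-[x0,y0]+.5)*4-.5).astype(int)),2,col,-1)
cv2.imwrite("pics/s3.png",c)
E
```

```text
t 12.17 p [ 0.4635 -0.1942  0.2001] F [-0.2  0.6  0.2] M [-0.05  0.08 -0.  ] op 0.005 ff 0.0 q [ 0.3   0.59  0.    1.98 -0.    0.57  0.02]
```

View pics/s3.png

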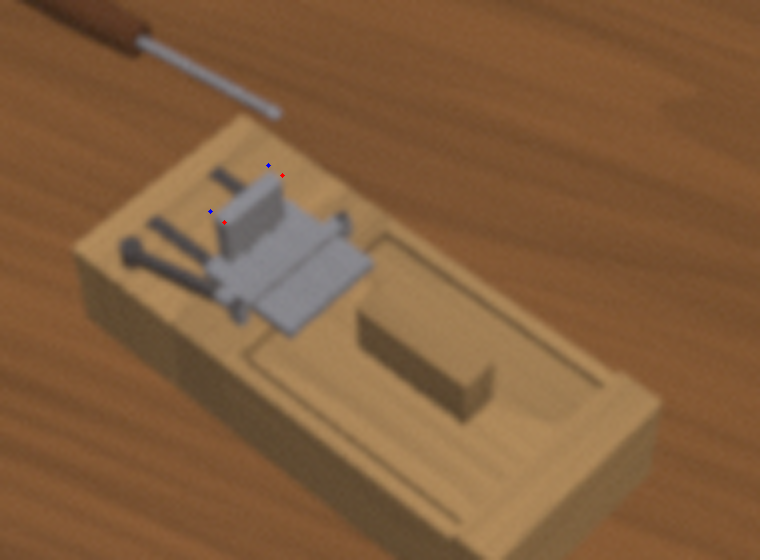

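The tab's top edge, crop (225,222)-(283,175), lies on the predicted gate-0 marks, and the gate's nose is over the lid. The catch, (130,250)-(215,292), lies as it did at rest, and the lid is flush.

```bash
python3 -c "
from plant import r
print(r.finish_job())"
```

```text
the job is handed in; nothing more can be done
None
```

The tack box is closed and handed in at about 12 s: the lid is seated flush with its tongue in the groove, and the gate is at its hard stop with the catch lying as it did at rest. The arm is clear of everything and I moved nothing else on the bench.

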